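# Stand a plug-in module on edge and slide it home in the test rack

## Task

Take the flat plug-in module that leans on the sloping easel, stand it upright on its long thin edge in the empty lane of the test rack, and slide it, plug end first, under the hood until it is fully home against the back stop, then let go of it. Do not drop it, and leave the other things on the bench where they are.

Things in the scene. Friction and masses are not known exactly. Their poses are not given: they have to be found in the camera images.
- module: Flat beige plug-in module, case 120 long x 30 thick x 90 mm high, 0.35 kg, with vents and a white label on both faces. Origin: case centre; x along the length to the plug end, y through the thickness, z along the height. It starts leaning on the easel, length level, 35 degrees from vertical, its upper long edge towards the robot's left, plug end away from the robot. It may stand either way up.
- plug_tip (a point): Centre of the outer face of the module's black plug (8 mm long, 16 thick, 50 high, centred on the case's +x end): 68 mm from the case centre along the module's +x.
- handle_mid (a point): Centre of the flat outer face of the grey upright pull handle (bar 70 high, 14 thick, 8 mm deep) on the module's -x end: 84 mm from the case centre along the module's -x.
- easel: Fixed sloping metal stand, 120 x 130 mm on the table, about 95 mm high, holding the module. It touches only the module's lower edge and the lower 45 mm of its underside; the upper 45 mm of both faces are free. Origin on the table under the easel's middle; its -x side, to the robot's left, is where the module's top leans; y along the module's length, away from the robot.
- rack: Fixed grey test rack, 285 x 190 x 131 mm. Origin on the table; x along the lanes to the back stop (face at x = 120 mm). Base 6 mm thick, from x = -150. Two lanes, middle at y = -42.5 (empty, right one seen from the robot) and +42.5 (occupied), each 38 mm wide between rails 12 mm high. Hood over both lanes from x = 35 to the back, underside 107, top 131 mm above the table.
- home (a point): Point fixed to the rack, axes as the rack: on the back stop's face in the middle of the empty lane, 45 mm above the lane floor (51 mm above the table): where the plug tip is when the module is fully home.
- lane_front (a point): Point fixed to the rack, axes as the rack: in the middle of the empty lane's open part, 45 mm above the lane floor, 170 mm before the back stop; a module standing with its case centre here has its plug 17 mm short of the hood.
- neighbour: Another module of the same kind, standing home in the rack's other lane; leave it. Same origin and axes as the module.
- screwdriver: Screwdriver lying on the table between easel and rack, near the robot; leave it.
- brick: Black power supply 120 x 55 x 32 mm lying behind, between easel and rack; origin under its centre. Leave it.
- pump_a: Cream instrument box 90 x 70 x 150 mm standing on the table; origin under its centre. Leave it.
- pump_b: A second such instrument box. Leave it.
- mug: White mug, 80 mm across, 95 mm high; origin under its centre. Leave it.
Mind the look-alikes: they are no part of the job. What is shaped like the easel but orange is not meant.

How it is judged:
By the outcome, as a careful person would: the job done as asked, in the order asked, and still so for the second after the job is handed in, with the robot touching nothing.
It also fails if it takes over 58 s, if anything falls off the work surface, if the arm or the gripper's body presses on something with over 40 N, if the wrist force passes 120 N, or if a joint passes its speed limit or range.

## Robot

A 6-joint arm with a two-finger parallel gripper is mounted at the origin on the work surface. World frame = base frame: x ahead of the robot, y to its left, z up, the work surface at z = 0. Lengths are in m, angles in rad, forces in N, time in s.
With the tool pointing down it reaches from about 0.425 to 0.95 m from the base axis. Payload 3.5 kg.
Tool frame: the origin (TCP) lies on the centre line of the jaws, within the pads' length; the fingertips stand 11 mm ahead of it and the grasp point (between the pads) lies 8 mm behind it; y points along the fingers, x is the direction in which the jaws open and shut, and the axes are right-handed (so a half turn about y gives the same grasp; the last joint's range is limited). The gripper opens to 85 mm and grips with 20 to 120 N. Pads are 22 mm wide; open, the fingers measure 114 mm over their backs; the gripper's body (76 mm by 85 mm) begins 54 mm behind the grasp point. The pads swing forward as they close: fully open they stand 13 mm farther back than shut.
Start: joints at [1.043, 0.286, 1.577, -0, 1.279, -0.15], TCP at [0.249, 0.627, 0.242] pointing down, gripper open.
Joint ranges: [-2.77, 2.77], [-0.9, 2.22], [0.21, 2.48], [-1.53, 4.67], [0.24, 2.81], [-2.84, 2.84]. Speed limits (rad/s): [2.79, 2.79, 3.14, 3.14, 3.14, 3.14].

## Interface

Orientations are given as a unit quaternion [x, y, z, w].
In Python, from plant import get_state, read_camera, sign_off gives the robot as it stands.
- The arm moves only by the shell command python3 -m inch 'ROWS' [FORCE]. ROWS is JSON, a list of rows, each an object of numbers: "ax", "ay", "az": the turn, a rotation vector about the tool's x, y, z in rad; "x", "y", "z": the shift along the tool's x, y, z in mm; "hand": the closure, from -1 (fully open) to 1 (shut). In form: [{"ax": .., "ay": .., "az": .., "x": .., "y": .., "z": .., "hand": ..}, ...]. A call has 1 to 5 rows; each row shifts and turns the commanded pose from where the row before left it, along the tool's axes as they then stand; what a row does not reach is not made up. A row lasts 1/12 s, in which the tool goes at most 41.7 mm and 7.16 degrees, less where a joint would pass 70% of its speed; a pose out of reach is approached as far as the arm can. A call with a gripper value outside its range is refused whole. The fingers move at their own pace and stop on an object; FORCE is the grip in N (left out, the last holds). Time passes only in rows, so rows that do not move let the fingers close. It gives the time, the measured TCP pose, the force and the opening at its end, in the units of the state.
- get_state(): the state, without advancing time (a new reading comes with each control period).
- read_camera(name): name is "scene" or "top" or "wrist"; returns a dict with "img" (400x640x3 uint8, red, green, blue), "fov_y" (degrees; the focal length in pixels is half the picture's height over the tangent of half this angle, whatever the lens; pixels are square), "cx", "cy" (the principal point, pixels), "T" (4x4, takes a point from camera to world coordinates); the wrist camera has in their place "T_tool_cam" (4x4, takes a point from camera to tool coordinates, whose origin is the TCP and whose axes are the tool frame's). Camera axes: x right, y down, z forward; pixel columns grow to the right and rows downward; lengths in m; the calibration is good to about 2 mm. A picture is of the moment at which its call begins: read the wrist's pose just before it. There is no depth.
- sign_off(): hands the job in, once; it reports no verdict.
The state is a dict: "time": time; "qpos": joint angles; "dq": joint speeds; "joint_efforts": joint torques, N m; "eef_pos": TCP position; "tcp_rot": TCP orientation; "contact_force": force on the tool from outside, world axes, zero at the start; "wrist_torque": the same for the moment, N m; "opening": opening from 0.0 (shut) to 1.0 (fully open).
Only numpy, scipy, OpenCV 4.12 (cv2) and the standard library are available. Lean on these libraries where they do the work, as an engineer would, in place of code of your own. Each camera call takes 0.05 s, during which the arm holds its last target. There are 200 camera calls.

## Working session

There is one attempt and no reset: what is moved stays moved. The work goes in short steps, Python scripts to look and compute and a shell command to move; the robot and the scene stay as the last step left them, time stands still between calls to the robot, and variables do not carry over. Pictures are saved under pics/ and viewed, about 8 in all and at most 12, crops included, and the job is handed in when it is done.

```bash
ls; mkdir -p pics; python3 - <<'E'
from plant import get_state, read_camera
import cv2,numpy as np,pickle
s=get_state();print(s)
for n in("scene","top"):
    c=read_camera(n);cv2.imwrite(f"pics/{n}0.png",c["img"][...,::-1]);pickle.dump(c,open(f"{n}0.pkl","wb"))
    print(n,c["fov_y"],c["cx"],c["cy"],np.round(c["T"],4).tolist())
E
```

```text
pics
{'time': 0.0, 'qpos': array([ 1.04301272e+00,  2.87239041e-01,  1.57816331e+00, -7.68726499e-06,
        1.27858332e+00, -1.49978711e-01]), 'dq': array([ 1.11974545e-03,  8.62160977e-04,  1.48440381e-05,  4.43812460e-04,
        6.39200203e-07, -1.27553762e-04]), 'joint_efforts': array([ 3.35868153e-04, -4.05970037e+01, -2.92630005e+01, -4.68820861e-05,
        5.77999192e-03, -1.24372107e-06]), 'eef_pos': array([0.24863874, 0.62686889, 0.24090562]), 'tcp_rot': array([ 0.58536279,  0.39645335, -0.39797732, -0.5846274 ]), 'contact_force': array([-0.50785888,  0.65209642,  0.47198633]), 'wrist_torque': array([-0.01941263, -0.05938017, -0.00567991]), 'opening': 0.9957106785516896}
scene 44.65802568141132 316.62128048268363 214.72521544945846 [[0.6154, 0.6685, -0.4175, 1.1551], [0.7882, -0.5186, 0.3314, -0.5051], [0.005, -0.5331, -0.8461, 1.4264], [0.0, 0.0, 0.0, 1.0]]
top 47.329616569115416 323.68672513809935 199.50029032214218 [[-0.0229, -0.9837, 0.1784, 0.2241], [-0.9997, 0.0241, 0.0043, 0.0208], [-0.0086, -0.1782, -0.984, 1.6013], [0.0, 0.0, 0.0, 1.0]]
```

View pics/scene0.png

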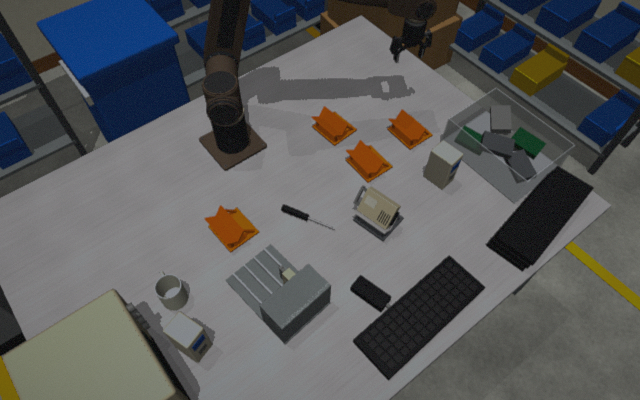

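View pics/top0.png

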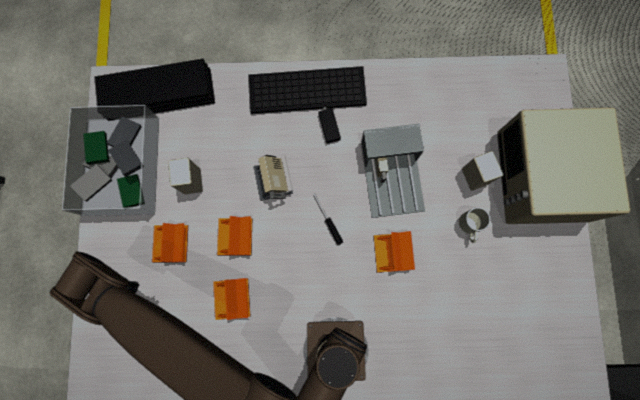

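The top view shows the beige module on the only grey easel at (273,177). The four orange easel look-alikes are at (170,243), (235,236), (232,299) and (393,252). The rack is at (393,170), with the neighbour's handle in its left lane. Next I'll enlarge the module and the rack.

```bash
cat > h.py <<'E'
import numpy as np,pickle,cv2
def ray(c,u,v,T=None):
    T=c["T"] if T is None else T
    f=200/np.tan(np.radians(c["fov_y"]/2))
    d=T[:3,:3]@np.array([(u-c["cx"])/f,(v-c["cy"])/f,1]); return T[:3,3],d/np.linalg.norm(d)
def onz(c,u,v,z,T=None):
    o,d=ray(c,u,v,T); return o+d*(z-o[2])/d[2]
def proj(c,p,T=None):
    T=c["T"] if T is None else T
    f=200/np.tan(np.radians(c["fov_y"]/2)); q=T[:3,:3].T@(np.asarray(p)-T[:3,3]); return f*q[0]/q[2]+c["cx"],f*q[1]/q[2]+c["cy"]
def tri(rays):
    A=np.zeros((3,3));b=np.zeros(3)
    for o,d in rays:
        P=np.eye(3)-np.outer(d,d);A+=P;b+=P@o
    x=np.linalg.solve(A,b); return x,[np.linalg.norm((np.eye(3)-np.outer(d,d))@(x-o)) for o,d in rays]
E
python3 - <<'E'
from h import *
t=pickle.load(open("top0.pkl","rb"))["img"];s=pickle.load(open("scene0.pkl","rb"))["img"]
def cr(i,x,y,w,h,k): return cv2.resize(i[y:y+h,x:x+w],None,fx=k,fy=k,interpolation=cv2.INTER_CUBIC)
a=np.hstack([cr(t,245,145,60,70,5)[:, :300],cr(t,350,115,80,110,5)[:350*1][:,:400]]) if 0 else None
A=np.hstack([cr(t,250,145,50,70,8)[:300*2,:400],cr(s,345,180,66,93,6)[:560,:396]])[:560] if 0 else None
P=[cr(t,250,145,50,70,8),cr(s,345,180,65,70,6)]
A=np.zeros((560,800,3),np.uint8);A[:560,:400]=P[0];A[:420,400:790]=P[1]
cv2.imwrite("pics/crop1.png",A[...,::-1])
B=np.zeros((500,790,3),np.uint8);B[:500,:350]=cr(t,357,120,70,100,5);p=cr(s,220,240,110,100,4);B[:400,350:790]=p
cv2.imwrite("pics/crop2.png",B[...,::-1])
E
```

```text
(no output)
```

View pics/crop1.png

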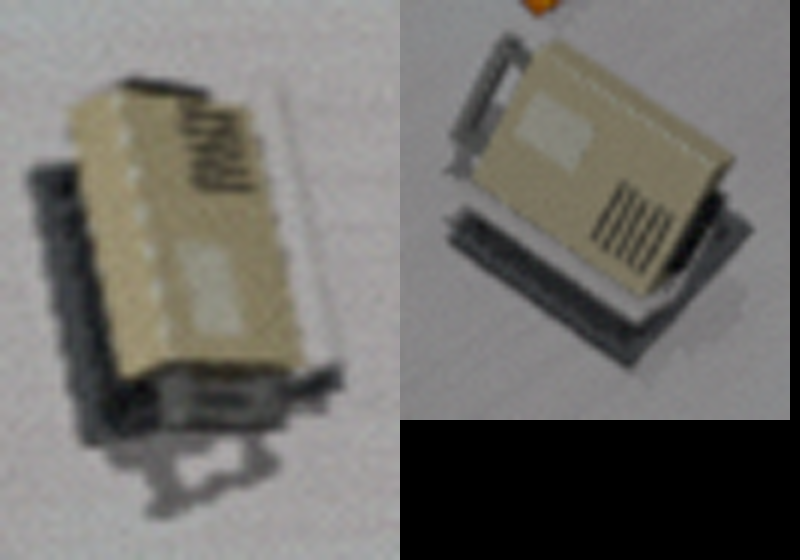

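View pics/crop2.png

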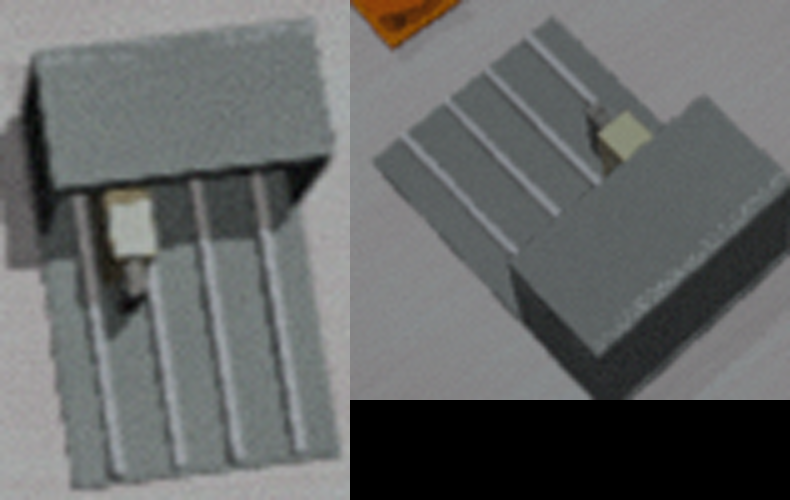

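Crop 1 shows the module on the grey easel with the label face up and to the right. The plug points away, the handle is towards the robot, and the top edge leans left. Crop 2 shows the rack with its empty right lane and the neighbour in the left lane. Next I'll triangulate from both views.

```bash
python3 - <<'E'
from h import *
np.set_printoptions(precision=4,suppress=True)
t=pickle.load(open("top0.pkl","rb"));s=pickle.load(open("scene0.pkl","rb"))
P={"ridge_near":((162,368),(540,55)),"ridge_far":((118,88),(715,183)),"low_near":((300,365),(475,175)),"low_far":((250,105),(650,290)),"out_near":((122,375),(555,40)),"out_far":((70,105),(735,158))}
Q={}
for k,(a,b) in P.items():
    x,e=tri([ray(t,250+a[0]/8-.5,145+a[1]/8-.5),ray(s,345+(b[0]-400)/6-.5,180+b[1]/6-.5)]);Q[k]=x;print(k,x,np.round(e,4))
for k in("ridge","low","out"): d=Q[k+"_far"]-Q[k+"_near"];print(k,np.linalg.norm(d),np.degrees(np.arctan2(d[1],d[0])))
d=sum(Q[k+"_near"]-Q["ridge_near"]+Q[k+"_far"]-Q["ridge_far"] for k in["low"])/2;print("h",np.linalg.norm(d),d)
# rack: base front corners (z .006), rails
o=357,120
for n,uv,z in [("front L",(72,488),.006),("front R",(338,460),.006),("rail1f",(118,475),.018),("rail2f",(182,467),.018),("rail3f",(238,461),.018),("rail4f",(302,452),.018),("hoodFL",(55,190),.131),("hoodFR",(330,155),.131),("hoodBL",(35,52),.131),("hoodBR",(313,20),.131)]:
    print(n,onz(t,o[0]+uv[0]/5-.5,o[1]+uv[1]/5-.5,z))
for n,uv,z in [("front L",(550,18),.006),("front R",(373,158),.006),("hoodFL",(703,97),.131),("hoodFR",(512,262),.131),("hoodBL",(788,178),.131),("hoodBR",(600,355),.131)]:
    print("scene",n,onz(s,220+(uv[0]-350)/4-.5,240+uv[1]/4-.5,z))
E
```

```text
ridge_near [0.5293 0.2066 0.1107] [0.0001 0.0001]
ridge_far [0.6503 0.225  0.1115] [0.0002 0.0002]
low_near [0.5412 0.1544 0.0528] [0.0006 0.0006]
low_far [0.6579 0.1767 0.0581] [0.0028 0.0028]
out_near [0.5263 0.2224 0.1087] [0.0013 0.0013]
out_far [0.6442 0.2457 0.109 ] [0.0003 0.0003]
ridge 0.12243233589724858 8.614899398741402
low 0.11890511941691599 10.79464005715602
out 0.12014121442656157 11.218311037258697
h 0.0755639421546905 [ 0.0098 -0.0502 -0.0556]
front L [ 0.4462 -0.1371  0.006 ]
front R [ 0.4616 -0.3254  0.006 ]
rail1f [ 0.4529 -0.1684  0.018 ]
rail2f [ 0.4575 -0.2135  0.018 ]
rail3f [ 0.4608 -0.2529  0.018 ]
rail4f [ 0.4661 -0.298   0.018 ]
hoodFL [ 0.629  -0.1217  0.131 ]
hoodFR [ 0.6485 -0.3057  0.131 ]
hoodBL [ 0.7253 -0.1121  0.131 ]
hoodBR [ 0.743  -0.3001  0.131 ]
scene front L [ 0.4488 -0.143   0.006 ]
scene front R [ 0.4664 -0.327   0.006 ]
scene hoodFL [ 0.6348 -0.1238  0.131 ]
scene hoodFR [ 0.6548 -0.3083  0.131 ]
scene hoodBL [ 0.724  -0.1149  0.131 ]
scene hoodBR [ 0.7475 -0.299   0.131 ]
```

```bash
cat >> h.py <<'E'
from scipy.spatial.transform import Rotation as Ro
def plan(s,p,R):
    R0=Ro.from_quat(s["tcp_rot"]);rv=(R0.inv()*Ro.from_matrix(R)).as_rotvec()
    d=R.T@(p-s["eef_pos"])*1000; d0=R0.as_matrix().T@(p-s["eef_pos"])*1000
    print("turn",rv.round(4),"rows",np.ceil(np.linalg.norm(rv)/.125),"shift after turn",d.round(1),"| before turn",d0.round(1),"rows",np.ceil(np.linalg.norm(d)/41.7))
def grasp_R(yaw,tilt,sgn):
    a=np.array([np.cos(yaw),np.sin(yaw),0]);l=np.array([-a[1],a[0],0]);h=l*np.sin(tilt)+np.array([0,0,np.cos(tilt)])
    y=-h;z=sgn*a;return np.c_[np.cross(y,z),y,z],a,h
E
python3 - <<'E'
from h import *
from plant import *
np.set_printoptions(precision=4,suppress=True)
s=get_state();print(Ro.from_quat(s["tcp_rot"]).as_matrix())
w=read_camera("wrist");print(w["fov_y"],w["cx"],w["cy"],w["T_tool_cam"])
for sg in(1,-1):
    R,a,h=grasp_R(np.radians(10),np.radians(35),sg)
    p=np.array([.587,.225,.112])-.03*a+.17*h;print(p);plan(s,p,R)
E
```

```text
[[ 0.3689 -0.0011 -0.9295]
 [ 0.9295 -0.0019  0.3689]
 [-0.0022 -1.      0.0003]]
60.90245720270157 322.1775367773196 202.62639117109202 [[ 1.      0.0003  0.0001  0.0006]
 [ 0.     -0.2685  0.9633 -0.1304]
 [ 0.0003 -0.9633 -0.2685  0.066 ]
 [ 0.      0.      0.      1.    ]]
[0.5405 0.3158 0.2513]
turn [-0.7811  2.4864 -0.2233] rows 21.0 shift after turn [298.3 196.4 233.4] | before turn [-181.5   -9.9 -386. ] rows 11.0
[0.5405 0.3158 0.2513]
turn [-0.1695 -0.5345  0.593 ] rows 7.0 shift after turn [-298.3  196.4 -233.4] | before turn [-181.5   -9.9 -386. ] rows 11.0
```

```bash

python3 -m inch '[{"x":-15,"y":-4,"z":-32},{"x":-15,"y":-4,"z":-32},{"x":-15,"y":0,"z":-32},{"x":-15,"y":0,"z":-32},{"x":-15,"y":0,"z":-32}]'
python3 -m inch '[{"x":-15,"y":0,"z":-32},{"x":-15,"y":0,"z":-32},{"x":-15,"y":0,"z":-32},{"x":-15,"y":0,"z":-32},{"x":-15,"y":0,"z":-32}]'
python3 -m inch '[{"x":-15,"z":-32},{"x":-15,"z":-32},{"ax":-0.0212,"ay":-0.0668,"az":0.0741},{"ax":-0.0212,"ay":-0.0668,"az":0.0741},{"ax":-0.0212,"ay":-0.0668,"az":0.0741}]'
python3 -m inch '[{"ax":-0.0212,"ay":-0.0668,"az":0.0741},{"ax":-0.0212,"ay":-0.0668,"az":0.0741},{"ax":-0.0212,"ay":-0.0668,"az":0.0741},{"ax":-0.0212,"ay":-0.0668,"az":0.0741},{"ax":-0.0212,"ay":-0.0668,"az":0.0741}]'
python3 -m inch '[{"hand":-0.3},{"hand":-0.3}]'
cat > shot.py <<'E'
from h import *
from plant import *
import sys
np.set_printoptions(precision=4,suppress=True)
n=sys.argv[1];s=get_state();w=read_camera("wrist");T=np.eye(4);T[:3,:3]=Ro.from_quat(s["tcp_rot"]).as_matrix();T[:3,3]=s["eef_pos"]
w["T"]=T@w["T_tool_cam"];pickle.dump((s,w),open(n+".pkl","wb"));cv2.imwrite(f"pics/{n}.png",w["img"][...,::-1]);print(s["eef_pos"],s["tcp_rot"],s["opening"],s["qpos"],s["time"])
E
python3 shot.py w1; python3 - <<'E'
from h import *
s,w=pickle.load(open("w1.pkl","rb"))
R,a,h=grasp_R(np.radians(10),np.radians(35),-1)
plan(s,np.array([.587,.225,.112])-.03*a+.17*h,R)
E
```

```text
[0.2487 0.627  0.2412] [ 0.5853  0.3966 -0.3978 -0.5847] 0.9991179110549769 [ 1.043   0.287   1.5779 -0.      1.2786 -0.15  ] 0.15
turn [-0.1694 -0.5345  0.5933] rows 7.0 shift after turn [-298.3  196.6 -233.3] | before turn [-181.6   -9.8 -386. ] rows 11.0validation failed for argument at $[0]...
validation failed for argument at $[0]...
validation failed for argument at $[0]...
validation failed for argument at $[0]...
validation failed for argument at $[0]...
```

View pics/w1.png

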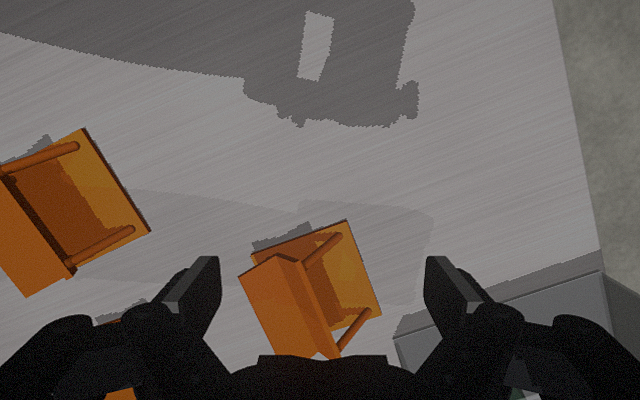

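The rows were refused because every key is required, so the arm hasn't moved and this view only shows orange easels. I'll retype the rows in full.

```bash

python3 -m inch '[{"ax":0,"ay":0,"az":0,"x":-15,"y":-4,"z":-32,"hand":-1},{"ax":0,"ay":0,"az":0,"x":-15,"y":-4,"z":-32,"hand":-1},{"ax":0,"ay":0,"az":0,"x":-15,"y":0,"z":-32,"hand":-1},{"ax":0,"ay":0,"az":0,"x":-15,"y":0,"z":-32,"hand":-1},{"ax":0,"ay":0,"az":0,"x":-15,"y":0,"z":-32,"hand":-1}]'
python3 -m inch '[{"ax":0,"ay":0,"az":0,"x":-15,"y":0,"z":-32,"hand":-1},{"ax":0,"ay":0,"az":0,"x":-15,"y":0,"z":-32,"hand":-1},{"ax":0,"ay":0,"az":0,"x":-15,"y":0,"z":-32,"hand":-1},{"ax":0,"ay":0,"az":0,"x":-15,"y":0,"z":-32,"hand":-1},{"ax":0,"ay":0,"az":0,"x":-15,"y":0,"z":-32,"hand":-1}]'
python3 -m inch '[{"ax":0,"ay":0,"az":0,"x":-15,"y":0,"z":-32,"hand":-1},{"ax":0,"ay":0,"az":0,"x":-15,"y":0,"z":-32,"hand":-1},{"ax":-0.0212,"ay":-0.0668,"az":0.0741,"x":0,"y":0,"z":0,"hand":-1},{"ax":-0.0212,"ay":-0.0668,"az":0.0741,"x":0,"y":0,"z":0,"hand":-1},{"ax":-0.0212,"ay":-0.0668,"az":0.0741,"x":0,"y":0,"z":0,"hand":-1}]'
python3 -m inch '[{"ax":-0.0212,"ay":-0.0668,"az":0.0741,"x":0,"y":0,"z":0,"hand":-1},{"ax":-0.0212,"ay":-0.0668,"az":0.0741,"x":0,"y":0,"z":0,"hand":-1},{"ax":-0.0212,"ay":-0.0668,"az":0.0741,"x":0,"y":0,"z":0,"hand":-1},{"ax":-0.0212,"ay":-0.0668,"az":0.0741,"x":0,"y":0,"z":0,"hand":-1},{"ax":-0.0212,"ay":-0.0668,"az":0.0741,"x":0,"y":0,"z":0,"hand":-1}]'
python3 -m inch '[{"ax":0,"ay":0,"az":0,"x":0,"y":0,"z":0,"hand":-0.3},{"ax":0,"ay":0,"az":0,"x":0,"y":0,"z":0,"hand":-0.3}]'
python3 shot.py w2; python3 - <<'E'
from h import *
s,w=pickle.load(open("w2.pkl","rb"))
R,a,h=grasp_R(np.radians(10),np.radians(35),-1)
plan(s,np.array([.587,.225,.112])-.03*a+.17*h,R)
for k,p in dict(rn=[.5293,.2066,.1107],rf=[.6503,.225,.1115],on=[.5263,.2224,.1087],of=[.6442,.2457,.109]).items(): print(k,np.round(proj(w,p)))
E
```

```text
time: 0.62
eef_pos: [0.3707, 0.4974, 0.2502]
tcp_rot: [0.585, 0.397, -0.397, -0.585]
contact_force: [-0.1, 0.5, -0.1]
opening: 1.0
time: 1.03
eef_pos: [0.4919, 0.3685, 0.2502]
tcp_rot: [-0.585, -0.397, 0.397, 0.585]
contact_force: [0.8, 1.0, -1.2]
opening: 1.004
time: 1.45
eef_pos: [0.5406, 0.3169, 0.2505]
tcp_rot: [0.602, 0.398, -0.504, -0.475]
contact_force: [-0.1, -0.4, 0.1]
opening: 1.001
time: 1.87
eef_pos: [0.5396, 0.3187, 0.2503]
tcp_rot: [-0.596, -0.381, 0.654, 0.269]
contact_force: [-0.1, -0.3, -0.4]
opening: 0.999
time: 2.03
eef_pos: [0.5389, 0.3189, 0.2492]
tcp_rot: [-0.596, -0.381, 0.653, 0.272]
contact_force: [0.5, -0.5, 0.6]
opening: 0.75
[0.5389 0.3189 0.2492] [-0.596  -0.3807  0.6527  0.2716] 0.7500695458019787 [ 0.5736  0.3381  1.5785 -0.5558  1.5014 -1.0525] 2.0333
turn [-0.     -0.0006  0.0028] rows 1.0 shift after turn [-3.9  0.2 -1.1] | before turn [-3.9  0.2 -1.1] rows 1.0
rn [310. 151.]
rf [309. 274.]
on [326. 151.]
of [328. 277.]
```

View pics/w2.png

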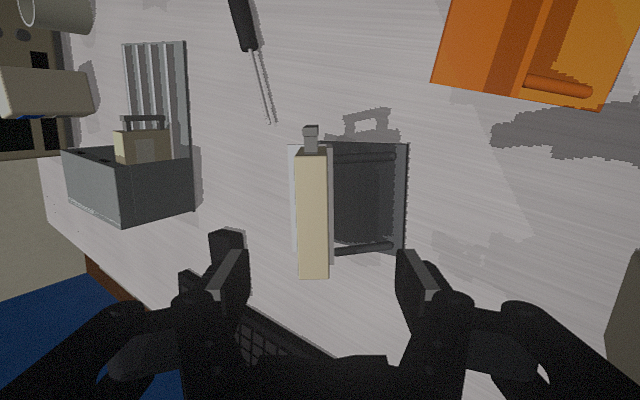

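The wrist view looks straight down on the module's beige top edge, a strip with columns 295–329 and rows 152–279. The handle is at (311,130), and the grey easel frame is on the right. I'll take a second viewpoint for triangulation.

```bash

python3 -m inch '[{"ax":0,"ay":0,"az":0,"x":15,"y":0,"z":-25,"hand":-0.3},{"ax":0,"ay":0,"az":0,"x":15,"y":0,"z":-25,"hand":-0.3},{"ax":0,"ay":0,"az":0,"x":0,"y":0,"z":0,"hand":-0.3},{"ax":0,"ay":0,"az":0,"x":0,"y":0,"z":0,"hand":-0.3}]'
python3 shot.py w3; cat > strip.py <<'E'
from h import *
def corners(w,guess):
    im=cv2.cvtColor(w["img"],cv2.COLOR_RGB2HSV).astype(int);H,S,V=im[...,0],im[...,1],im[...,2]
    m=((H>14)&(H<32)&(S>35)&(V>120)).astype(np.uint8);m=cv2.morphologyEx(m,cv2.MORPH_OPEN,np.ones((3,3)))
    n,L,st,ce=cv2.connectedComponentsWithStats(m)
    i=1+np.argmin(np.linalg.norm(ce[1:]-guess,axis=1));print("comp",st[i],ce[i])
    c=max(cv2.findContours((L==i).astype(np.uint8),0,1)[0],key=cv2.contourArea)
    b=cv2.boxPoints(cv2.minAreaRect(c));q=cv2.approxPolyDP(c,6,True)[:,0];print("box",b.round(1).tolist(),"poly",q.tolist())
    # side lines: fit left/right edges by row and end rows
    x,y,W,Hh=st[i][:4];rows=np.arange(y+12,y+Hh-12);mm=L==i
    le=[np.where(mm[r])[0].min()-.5 for r in rows];ri=[np.where(mm[r])[0].max()+.5 for r in rows]
    pl=np.polyfit(rows,le,1);pr=np.polyfit(rows,ri,1)
    xs=np.arange(int(np.mean(le))+6,int(np.mean(ri))-5)
    t=np.median([np.where(mm[:,k])[0].min()-.5 for k in xs]);bo=np.median([np.where(mm[:,k])[0].max()+.5 for k in xs])
    out={"nL":(np.polyval(pl,t),t),"nR":(np.polyval(pr,t),t),"fL":(np.polyval(pl,bo),bo),"fR":(np.polyval(pr,bo),bo)}
    print({k:np.round(v,1).tolist() for k,v in out.items()});return out
E
python3 - <<'E'
from h import *
from strip import corners
np.set_printoptions(precision=4,suppress=True)
s2,w2=pickle.load(open("w2.pkl","rb"));s3,w3=pickle.load(open("w3.pkl","rb"))
C=np.array([.587,.225,.11]);A=corners(w2,proj(w2,C));B=corners(w3,proj(w3,C))
Q={}
for k in A: Q[k],e=tri([ray(w2,*A[k]),ray(w3,*B[k])]);print(k,Q[k],e)
print([np.linalg.norm(Q[i]-Q[j]) for i,j in(("nL","nR"),("fL","fR"),("nL","fL"),("nR","fR"))])
for k in "LR": d=Q["f"+k]-Q["n"+k];print(np.degrees(np.arctan2(d[1],d[0])),np.degrees(np.arcsin(d[2]/np.linalg.norm(d))))
for k in "nf": d=Q[k+"R"]-Q[k+"L"];print("thickness dir tilt",np.degrees(np.arcsin(d[2]/np.linalg.norm(d))))
print("centre",sum(Q.values())/4)
E
```

```text
time: 2.42
eef_pos: [0.5852, 0.3507, 0.2321]
tcp_rot: [-0.597, -0.38, 0.653, 0.272]
contact_force: [-0.2, 0.3, 0.1]
opening: 0.654
[0.5852 0.3507 0.2321] [-0.5965 -0.3799  0.6525  0.2721] 0.6539959276813129 [ 0.5757  0.4716  1.4336 -0.5548  1.5135 -1.0552] 2.4167
comp [ 294  156   34  124 3798] [311.4471 215.9629]
box [[293.79998779296875, 156.0], [325.8999938964844, 155.5], [327.8999938964844, 278.6000061035156], [295.79998779296875, 279.20001220703125]] poly [[295, 156], [299, 277], [327, 278], [325, 156]]
{'nL': [293.6, 155.5], 'nR': [326.0, 155.5], 'fL': [298.6, 278.5], 'fR': [327.9, 278.5]}
comp [ 258   95   40  135 4306] [278.5281 161.167 ]
box [[257.79998779296875, 95.30000305175781], [291.70001220703125, 93.80000305175781], [297.3999938964844, 229.0], [263.5, 230.39999389648438]] poly [[259, 96], [268, 229], [297, 229], [291, 95]]
{'nL': [258.4, 94.5], 'nR': [291.7, 94.5], 'fL': [266.7, 229.5], 'fR': [297.4, 229.5]}
nL [0.5339 0.1992 0.1242] [np.float64(0.0003447616626254339), np.float64(0.0003447616626255027)]
nR [0.5297 0.2229 0.1091] [np.float64(5.198779281102218e-05), np.float64(5.198779281111873e-05)]
fL [0.6515 0.2219 0.1236] [np.float64(3.2446839945158e-05), np.float64(3.244683994533649e-05)]
fR [0.6476 0.2448 0.1071] [np.float64(3.688253911725123e-05), np.float64(3.6882539117508465e-05)]
[np.float64(0.028332323481312566), np.float64(0.0284975771702854), np.float64(0.11976400031840279), np.float64(0.11995367718810686)]
10.905963358835631 -0.2782025869562657
10.534704071419066 -0.9729766692823327
thickness dir tilt -32.09657706918754
thickness dir tilt -35.403965690129624
centre [0.5907 0.2222 0.116 ]
```

```bash
python3 - <<'E'
from h import *
s,w=pickle.load(open("w3.pkl","rb"));_,w1=pickle.load(open("w1.pkl","rb"))
a=cv2.resize(w["img"][70:260,230:390],None,fx=3,fy=3,interpolation=cv2.INTER_CUBIC);b=cv2.resize(w1["img"][200:380,230:390],None,fx=2,fy=2)
A=np.zeros((570,800,3),np.uint8);A[:,:480]=a;A[:360,480:800]=b
A=np.clip(A.astype(float)*1.5,0,255).astype(np.uint8);cv2.imwrite("pics/easel.png",A[...,::-1])
E
```

```text
(no output)
```

View pics/easel.png

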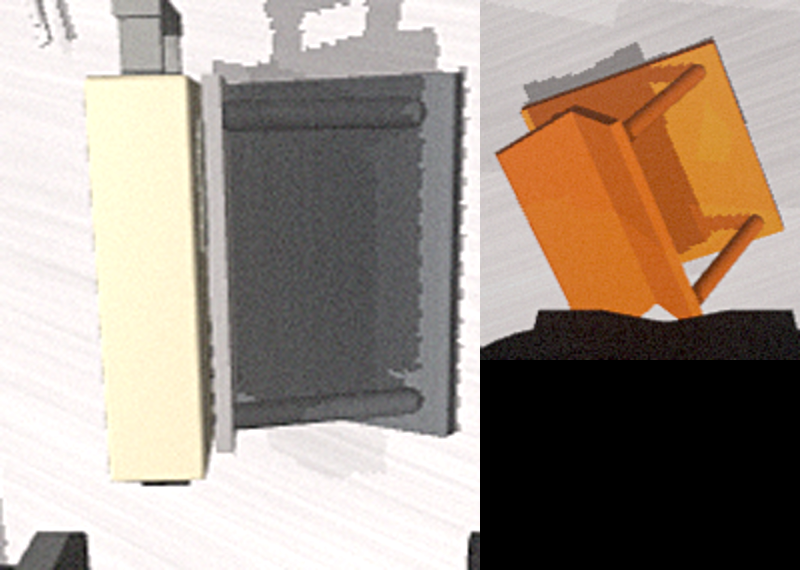

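The plate only reaches up to mid-height and its props slope down to the base, so the lower finger has room. I'll compute the grasp.

```bash
python3 - <<'E'
from h import *
from plant import *
s=get_state();R,a,h=grasp_R(np.radians(10.7),np.radians(34.7),-1)
C=np.array([.5907,.2222,.116])
plan(s,C-.044*a+.06*h,R);plan(s,C-.044*a-.018*h,R)
E
```

```text
turn [-0.0071 -0.0127 -0.0029] rows 1.0 shift after turn [-37.9 108.8  62.1] | before turn [-38.4 109.4  60.9] rows 4.0
turn [-0.0071 -0.0127 -0.0029] rows 1.0 shift after turn [-37.9 186.8  62.1] | before turn [-38.1 187.4  60.3] rows 5.0
```

```bash

python3 -m inch '[{"ax":-0.007,"ay":-0.0127,"az":-0.003,"x":0,"y":0,"z":0,"hand":-0.3},{"ax":0,"ay":0,"az":0,"x":-19,"y":0,"z":31,"hand":-0.3},{"ax":0,"ay":0,"az":0,"x":-19,"y":35,"z":15,"hand":-0.3},{"ax":0,"ay":0,"az":0,"x":0,"y":37,"z":8,"hand":-0.3},{"ax":0,"ay":0,"az":0,"x":0,"y":37,"z":8,"hand":-0.3}]'
python3 -m inch '[{"ax":0,"ay":0,"az":0,"x":0,"y":0,"z":0,"hand":-0.3},{"ax":0,"ay":0,"az":0,"x":0,"y":0,"z":0,"hand":-0.3}]'
python3 shot.py w4; python3 - <<'E'
from h import *
np.set_printoptions(precision=4,suppress=True)
s,w=pickle.load(open("w4.pkl","rb"))
R,a,h=grasp_R(np.radians(10.7),np.radians(34.7),-1);C=np.array([.5907,.2222,.116])
plan(s,C-.044*a-.018*h,R)
n=R[:,0]
for sl,sx in((-.06,-.015),(-.06,.015),(.06,-.015),(.06,.015)): print(sl,sx,np.round(proj(w,C+sl*a+sx*n),1))
E
```

```text
time: 2.88
eef_pos: [0.5413, 0.2481, 0.1684]
tcp_rot: [-0.594, -0.388, 0.652, 0.267]
contact_force: [0.2, -0.6, 0.1]
opening: 0.653
time: 3.05
eef_pos: [0.5396, 0.2471, 0.1649]
tcp_rot: [-0.592, -0.384, 0.655, 0.268]
contact_force: [-0.0, -0.0, 0.2]
opening: 0.652
[0.5396 0.2471 0.1649] [-0.5922 -0.3845  0.6554  0.2682] 0.6515897713320385 [ 0.4785  0.33    1.7534 -0.5999  1.3095 -1.0464] 3.05
turn [-0.002   0.0022 -0.001 ] rows 1.0 shift after turn [-0.1 77.5 -1.6] | before turn [-0.  77.5 -1.7] rows 2.0
-0.06 -0.015 [295.8 200.4]
-0.06 0.015 [347.7 200.5]
0.06 -0.015 [299.1 372.7]
0.06 0.015 [343.7 372.8]
```

View pics/w4.png

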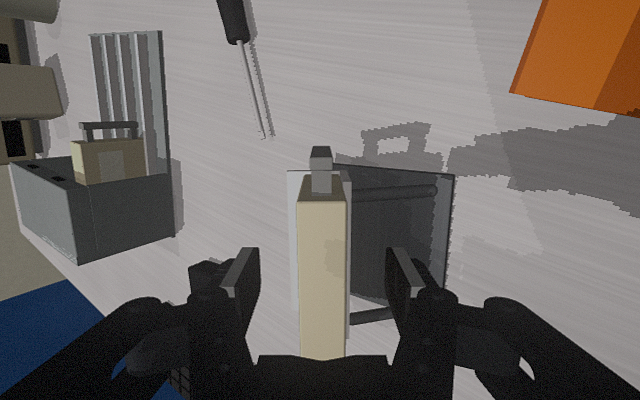

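The predicted near edge (columns 296–348, row 200) matches the picture, and the module is centred between the jaws. Now I'll advance and grip.

```bash

python3 -m inch '[{"ax":0,"ay":0,"az":0,"x":0,"y":20,"z":0,"hand":-0.3},{"ax":0,"ay":0,"az":0,"x":0,"y":20,"z":0,"hand":-0.3},{"ax":0,"ay":0,"az":0,"x":0,"y":19,"z":-2,"hand":-0.3},{"ax":0,"ay":0,"az":0,"x":0,"y":19,"z":0,"hand":-0.3},{"ax":0,"ay":0,"az":0,"x":0,"y":0,"z":0,"hand":-0.3}]'
python3 -m inch '[{"ax":0,"ay":0,"az":0,"x":0,"y":0,"z":0,"hand":1},{"ax":0,"ay":0,"az":0,"x":0,"y":0,"z":0,"hand":1},{"ax":0,"ay":0,"az":0,"x":0,"y":0,"z":0,"hand":1},{"ax":0,"ay":0,"az":0,"x":0,"y":0,"z":0,"hand":1},{"ax":0,"ay":0,"az":0,"x":0,"y":0,"z":0,"hand":1}]' 90
python3 -m inch '[{"ax":0,"ay":0,"az":0,"x":0,"y":0,"z":0,"hand":1},{"ax":0,"ay":0,"az":0,"x":0,"y":0,"z":0,"hand":1},{"ax":0,"ay":0,"az":0,"x":0,"y":0,"z":0,"hand":1}]'
```

```text
time: 3.52
eef_pos: [0.5519, 0.2052, 0.1013]
tcp_rot: [-0.593, -0.385, 0.655, 0.268]
contact_force: [-0.8, -0.3, -0.0]
opening: 0.647
time: 3.93
eef_pos: [0.5533, 0.2069, 0.1048]
tcp_rot: [-0.594, -0.387, 0.653, 0.266]
contact_force: [-1.2, 0.8, 7.2]
opening: 0.334
time: 4.18
eef_pos: [0.5533, 0.2069, 0.1048]
tcp_rot: [-0.594, -0.387, 0.653, 0.266]
contact_force: [-1.2, 1.4, 6.7]
opening: 0.331
```

```bash

python3 -m inch '[{"ax":0,"ay":0,"az":0,"x":0,"y":-8,"z":0,"hand":1},{"ax":0,"ay":0,"az":0,"x":0,"y":-15,"z":0,"hand":1},{"ax":0,"ay":0,"az":0,"x":0,"y":-20,"z":0,"hand":1},{"ax":0,"ay":0,"az":0,"x":0,"y":-20,"z":0,"hand":1},{"ax":0,"ay":0,"az":0,"x":0,"y":-20,"z":0,"hand":1}]'
python3 -m inch '[{"ax":0,"ay":0,"az":0,"x":0,"y":-20,"z":0,"hand":1},{"ax":0,"ay":0,"az":0,"x":0,"y":-20,"z":0,"hand":1},{"ax":0,"ay":0,"az":0,"x":0,"y":-10,"z":0,"hand":1},{"ax":0,"ay":0,"az":0,"x":0,"y":0,"z":0,"hand":1},{"ax":0,"ay":0,"az":0,"x":0,"y":0,"z":0,"hand":1}]'
python3 shot.py w5; python3 - <<'E'
from h import *
from plant import *
c=read_camera("scene");pickle.dump(c,open("scene1.pkl","wb"))
s,w=pickle.load(open("w5.pkl","rb"));print(s["contact_force"],s["wrist_torque"])
i=c["img"][130:310,200:440]
A=np.zeros((600,720,3),np.uint8);A[:540//1,:720]=cv2.resize(i,None,fx=3,fy=3);A=A[:540]
A[300:,:320]=0
x,y=[int(v) for v in proj(c,s["eef_pos"])];print(x,y)
B=np.vstack([cv2.resize(c["img"][y-70:y+70,x-90:x+90],(514,400)),np.zeros((0,514,3),np.uint8)])
D=np.hstack([B,cv2.resize(w["img"],(286,179)).__class__(0)]) if 0 else B
W=cv2.resize(w["img"][100:400,180:480],(280,280));E=np.zeros((400,794,3),np.uint8);E[:,:514]=B;E[:280,514:]=W
cv2.imwrite("pics/held.png",np.clip(E.astype(float)*1.4,0,255).astype(np.uint8)[...,::-1])
E
```

```text
time: 4.6
eef_pos: [0.5416, 0.2529, 0.1693]
tcp_rot: [-0.592, -0.386, 0.655, 0.269]
contact_force: [0.1, 0.4, -3.1]
opening: 0.339
time: 5.02
eef_pos: [0.5369, 0.2805, 0.2104]
tcp_rot: [-0.592, -0.386, 0.655, 0.268]
contact_force: [0.5, -0.3, -3.8]
opening: 0.334
[0.5369 0.2805 0.2104] [-0.5923 -0.3861  0.6546  0.2677] 0.33360668389140763 [ 0.526   0.3145  1.6819 -0.5758  1.4015 -1.0598] 5.0167
[ 0.49957973 -0.29626475 -3.77740694] [ 0.51136439  0.26821608 -0.01223413]
389 160
```

View pics/held.png

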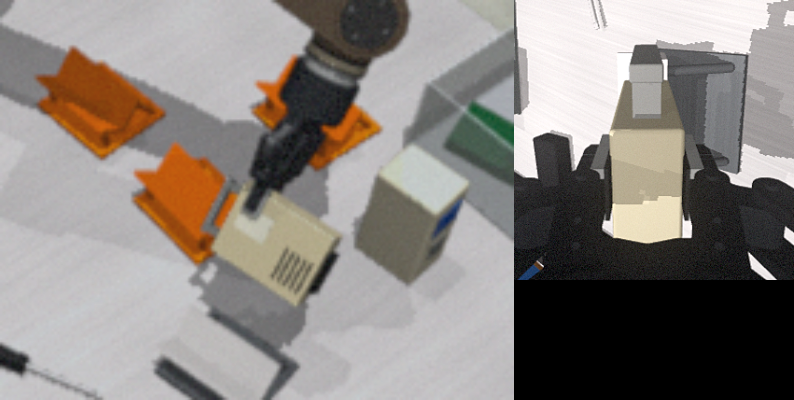

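The module is held cleanly at 28 mm opening with 3.7 N load, clear of the easel. Now I'll plan the carry to a hover over the lane and check the in-hand pitch.

```bash
cat > rack.py <<'E'
from h import *
yaw=np.radians(5.1);X=np.array([np.cos(yaw),np.sin(yaw),0]);Y=np.array([-X[1],X[0],0]);O=np.array([.605,-.2197,0])
def rk(x,y,z): return O+x*X+y*Y+np.array([0,0,z])
E
python3 - <<'E'
from rack import *
np.set_printoptions(precision=4,suppress=True)
s,w=pickle.load(open("w5.pkl","rb"))
R,a,h=grasp_R(yaw,0,-1)
p=rk(-.13,-.0425,.26);print(p);plan(s,p,R)
g=cv2.GaussianBlur(cv2.cvtColor(w["img"],cv2.COLOR_RGB2GRAY),(3,3),0)
for c in(300,308,338,346): print(c,g[170:300:3,c].tolist())
for r in(215,230,250,270): print(r,g[r,276:372:3].tolist())
Rm=Ro.from_quat(s["tcp_rot"]).as_matrix()
for y,z in((-.0145,.016),(.0755,.016),(-.0145,-.104)): print(y,z,[np.round(proj(w,s["eef_pos"]+Rm@np.array([x,y,z])),1) for x in(-.015,.015)])
E
```

```text
[ 0.4793 -0.2736  0.26  ]
turn [ 0.0301  0.0975 -0.6044] rows 5.0 shift after turn [-546.8  -49.6  106.6] | before turn [-466.9  262.5  161. ] rows 14.0
300 [187, 186, 186, 186, 186, 160, 81, 83, 83, 84, 84, 83, 84, 83, 82, 84, 83, 80, 82, 82, 82, 82, 80, 124, 130, 134, 135, 136, 134, 135, 135, 135, 134, 135, 135, 124, 125, 122, 124, 124, 123, 123, 125, 123]
308 [115, 124, 124, 123, 123, 122, 112, 123, 123, 123, 122, 122, 120, 121, 120, 121, 120, 119, 118, 86, 82, 83, 81, 112, 129, 134, 135, 135, 135, 135, 134, 134, 133, 133, 133, 133, 123, 123, 124, 123, 123, 125, 124, 123]
338 [100, 105, 104, 105, 103, 105, 86, 86, 86, 85, 84, 83, 83, 81, 81, 80, 80, 78, 79, 79, 79, 80, 79, 114, 130, 132, 133, 133, 133, 132, 132, 132, 135, 134, 133, 131, 132, 133, 130, 122, 122, 123, 121, 123]
346 [50, 55, 60, 52, 55, 56, 61, 68, 77, 80, 80, 80, 75, 76, 76, 74, 76, 79, 78, 77, 78, 79, 79, 115, 128, 133, 132, 132, 131, 132, 133, 132, 130, 133, 132, 132, 131, 131, 122, 122, 123, 122, 123, 123]
215 [176, 173, 172, 172, 168, 95, 82, 82, 84, 82, 94, 121, 122, 119, 119, 121, 120, 120, 120, 119, 115, 75, 77, 76, 75, 74, 66, 56, 57, 58, 56, 58]
230 [171, 175, 176, 148, 88, 84, 84, 83, 82, 81, 81, 81, 82, 81, 81, 80, 81, 79, 81, 79, 79, 79, 79, 80, 79, 80, 79, 75, 57, 57, 58, 55]
250 [75, 75, 100, 133, 135, 135, 135, 135, 136, 134, 134, 136, 134, 133, 134, 133, 132, 133, 133, 133, 134, 133, 133, 131, 133, 131, 132, 132, 114, 66, 69, 67]
270 [73, 46, 34, 123, 133, 134, 134, 134, 135, 134, 134, 134, 133, 135, 133, 131, 133, 134, 133, 133, 132, 132, 131, 133, 132, 131, 132, 131, 93, 25, 57, 71]
-0.0145 0.016 [array([280.6, 249. ]), array([362.3, 249. ])]
0.0755 0.016 [array([297.7, 191.1]), array([345.9, 191.1])]
-0.0145 -0.104 [array([289.1, 489.6]), array([354.1, 489.6])]
```

```bash
python3 - <<'E'
from rack import *
from scipy.optimize import fsolve
np.set_printoptions(precision=4,suppress=True)
s,w=pickle.load(open("w5.pkl","rb"));Rm=Ro.from_quat(s["tcp_rot"]).as_matrix()
P=lambda x,y,z: proj(w,s["eef_pos"]+Rm@np.array([x,y,z]))
for W in(76,77.5,79):
    f=lambda q:[P(0,q[0],q[1])[1]-239,P(.015,q[0],q[1])[0]-P(-.015,q[0],q[1])[0]-W,P(0,q[0]+.09*np.cos(q[2]),q[1]+.09*np.sin(q[2]))[1]-186.5]
    q=fsolve(f,[-.0145,.016,0]);print(W,q[:2],np.degrees(q[2]))
E
```

```text
76 [-0.0048  0.0161] 0.43259353622671154
77.5 [-0.0072  0.017 ] 0.17064330877234243
79 [-0.0096  0.018 ] -0.0810979644821936
```

In-hand pitch is about 0°, with the module's rear end 17 mm behind the TCP. Now I'll turn it upright, lift and carry it across to the hover point.

```bash

python3 -m inch '[{"ax":0.006,"ay":0.0195,"az":-0.1209,"x":0,"y":0,"z":0,"hand":1},{"ax":0.006,"ay":0.0195,"az":-0.1209,"x":0,"y":0,"z":0,"hand":1},{"ax":0.006,"ay":0.0195,"az":-0.1209,"x":0,"y":0,"z":0,"hand":1},{"ax":0.006,"ay":0.0195,"az":-0.1209,"x":0,"y":0,"z":0,"hand":1},{"ax":0.006,"ay":0.0195,"az":-0.1209,"x":0,"y":0,"z":0,"hand":1}]'
python3 -m inch '[{"ax":0,"ay":0,"az":0,"x":-10,"y":-12,"z":0,"hand":1},{"ax":0,"ay":0,"az":0,"x":-25,"y":-13,"z":5,"hand":1},{"ax":0,"ay":0,"az":0,"x":-35,"y":-13,"z":8,"hand":1},{"ax":0,"ay":0,"az":0,"x":-35,"y":-12,"z":8,"hand":1},{"ax":0,"ay":0,"az":0,"x":-40,"y":0,"z":10,"hand":1}]'
python3 -m inch '[{"ax":0,"ay":0,"az":0,"x":-40,"y":0,"z":10,"hand":1},{"ax":0,"ay":0,"az":0,"x":-40,"y":0,"z":10,"hand":1},{"ax":0,"ay":0,"az":0,"x":-40,"y":0,"z":10,"hand":1},{"ax":0,"ay":0,"az":0,"x":-40,"y":0,"z":10,"hand":1},{"ax":0,"ay":0,"az":0,"x":-40,"y":0,"z":10,"hand":1}]'
python3 -m inch '[{"ax":0,"ay":0,"az":0,"x":-40,"y":0,"z":10,"hand":1},{"ax":0,"ay":0,"az":0,"x":-40,"y":0,"z":10,"hand":1},{"ax":0,"ay":0,"az":0,"x":-38,"y":0,"z":5,"hand":1},{"ax":0,"ay":0,"az":0,"x":-35,"y":0,"z":5,"hand":1},{"ax":0,"ay":0,"az":0,"x":-30,"y":0,"z":5,"hand":1}]'
python3 -m inch '[{"ax":0,"ay":0,"az":0,"x":-25,"y":0,"z":0,"hand":1},{"ax":0,"ay":0,"az":0,"x":-15,"y":0,"z":0,"hand":1},{"ax":0,"ay":0,"az":0,"x":0,"y":0,"z":0,"hand":1},{"ax":0,"ay":0,"az":0,"x":0,"y":0,"z":0,"hand":1}]'
python3 shot.py w6; python3 - <<'E'
from rack import *
s,w=pickle.load(open("w6.pkl","rb"));R,a,h=grasp_R(yaw,0,-1)
plan(s,rk(-.13,-.0425,.26),R)
for n,p in dict(frontR=(-.15,-.095,.006),frontL=(-.15,.095,.006),r4f=(-.15,-.0675,.018),r3f=(-.15,-.0175,.018),hoodR=(.035,-.095,.131),hoodL=(.035,.095,.131)).items(): print(n,np.round(proj(w,rk(*p))))
E
```

```text
time: 5.53
eef_pos: [0.5371, 0.2792, 0.2101]
tcp_rot: [0.477, 0.522, -0.521, -0.479]
contact_force: [-0.9, 0.1, -3.9]
opening: 0.339
time: 5.95
eef_pos: [0.5197, 0.1311, 0.2639]
tcp_rot: [-0.479, -0.522, 0.522, 0.475]
contact_force: [1.7, -1.4, -1.5]
opening: 0.334
time: 6.37
eef_pos: [0.4853, -0.0732, 0.2609]
tcp_rot: [-0.478, -0.52, 0.524, 0.477]
contact_force: [1.6, -0.8, -2.6]
opening: 0.337
time: 6.78
eef_pos: [0.4665, -0.259, 0.2611]
tcp_rot: [-0.477, -0.519, 0.523, 0.478]
contact_force: [0.4, -0.5, -2.7]
opening: 0.335
time: 7.12
eef_pos: [0.4713, -0.2961, 0.2608]
tcp_rot: [-0.477, -0.521, 0.522, 0.478]
contact_force: [0.1, 0.7, -2.6]
opening: 0.335
[ 0.4713 -0.2961  0.2608] [-0.4771 -0.5208  0.522   0.4782] 0.33461732529539223 [-0.7425  0.0121  1.8501 -0.0017  1.281  -2.4003] 7.1167
turn [-0.0023 -0.0015  0.0001] rows 1.0 shift after turn [ 21.7   0.8 -10. ] | before turn [21.7  0.7 -9.9] rows 1.0
frontR [295. 159.]
frontL [463. 159.]
r4f [319. 161.]
r3f [365. 161.]
hoodR [289. 378.]
hoodL [495. 378.]
```

View pics/w6.png

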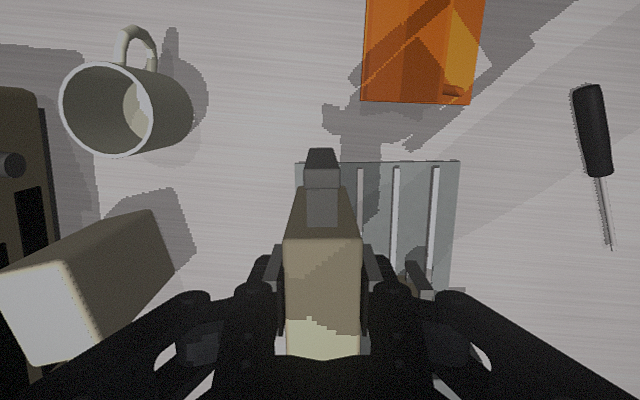

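The rack's front edge is seen at (295,162)–(460,160), against a prediction of (295..463,159). I'll refine yaw and lateral position from the bright rails.

```bash
python3 - <<'E'
from rack import *
np.set_printoptions(precision=4,suppress=True)
s,w=pickle.load(open("w6.pkl","rb"))
g=cv2.cvtColor(w["img"],cv2.COLOR_RGB2GRAY).astype(float)
print(g[200,350:465].astype(int).tolist())
b=cv2.GaussianBlur(g,(1,7),0)
for lo,hi in((352,372),(385,408),(424,445)):
    pts=[]
    for r in range(176,250,6):
        row=b[r,lo:hi];bg=np.median(b[r,lo-0:hi]);wt=np.clip(row-bg-15,0,None)
        if wt.sum()>30: 
            c=(wt*np.arange(lo,hi)).sum()/wt.sum();p=onz(w,c,r,.018)-O;pts.append((p@X,p@Y))
    pts=np.array(pts);f=np.polyfit(pts[:,0],pts[:,1],1);print(len(pts),"y at x=-100:",np.polyval(f,-.1),"yaw err deg",np.degrees(f[0]),pts[[0,-1]])
E
```

```text
[93, 89, 92, 93, 90, 88, 74, 109, 148, 149, 142, 136, 125, 81, 81, 85, 83, 83, 85, 85, 90, 80, 86, 84, 84, 80, 83, 80, 96, 133, 125, 122, 126, 125, 124, 121, 125, 128, 125, 129, 124, 88, 73, 134, 178, 173, 173, 174, 163, 116, 124, 124, 122, 122, 124, 124, 123, 122, 126, 125, 120, 124, 121, 119, 120, 124, 121, 125, 122, 125, 124, 125, 120, 123, 123, 123, 124, 122, 103, 76, 63, 101, 165, 175, 172, 173, 168, 140, 117, 120, 124, 122, 124, 121, 123, 122, 124, 123, 117, 119, 120, 118, 123, 121, 125, 118, 129, 154, 159, 156, 158, 154, 155, 157, 157]
9 y at x=-100: -0.022324105243092585 yaw err deg -1.371673936760098 [[-0.1332 -0.0225]
 [-0.0468 -0.0256]]
13 y at x=-100: 0.018829244969658633 yaw err deg 0.5547357173687132 [[-0.1332  0.0186]
 [-0.0468  0.0193]]
13 y at x=-100: 0.0626882214615987 yaw err deg 0.6514163933994186 [[-0.1331  0.0622]
 [-0.0467  0.0634]]
```

```bash
cat > rack.py <<'E'
from h import *
y0=np.radians(5.1);X0=np.array([np.cos(y0),np.sin(y0),0]);Y0=np.array([-X0[1],X0[0],0])
yaw=np.radians(5.7);X=np.array([np.cos(yaw),np.sin(yaw),0]);Y=np.array([-X[1],X[0],0])
O=np.array([.605,-.2197,0])-.1*X0-.00175*Y0+.1*X
def rk(x,y,z): return O+x*X+y*Y+np.array([0,0,z])
E
cat > go.py <<'E'
from rack import *
from plant import *
import sys
s=get_state();R,a,h=grasp_R(yaw,0,-1)
x,y,z=map(float,sys.argv[1:4]);d=s["eef_pos"]-O;print("now rack",np.round([d@X,d@Y,d[2]],4),"F",s["contact_force"].round(1))
plan(s,rk(x,y,z),R)
E
python3 go.py -.1 -.0425 .13
```

```text
now rack [-0.1404 -0.0612  0.2608] F [-0.1  0.5 -2.9]
turn [-0.0018 -0.0109  0.0002] rows 1.0 shift after turn [ 18.7 130.8 -40.4] | before turn [ 19.1 130.8 -40.4] rows 4.0
```

```bash

python3 -m inch '[{"ax":-0.0018,"ay":-0.0109,"az":0,"x":0,"y":0,"z":0,"hand":1},{"ax":0,"ay":0,"az":0,"x":9,"y":20,"z":-20,"hand":1},{"ax":0,"ay":0,"az":0,"x":9.7,"y":30,"z":-20.4,"hand":1},{"ax":0,"ay":0,"az":0,"x":0,"y":35,"z":0,"hand":1},{"ax":0,"ay":0,"az":0,"x":0,"y":30,"z":0,"hand":1}]'
python3 -m inch '[{"ax":0,"ay":0,"az":0,"x":0,"y":16,"z":0,"hand":1},{"ax":0,"ay":0,"az":0,"x":0,"y":0,"z":0,"hand":1},{"ax":0,"ay":0,"az":0,"x":0,"y":0,"z":0,"hand":1},{"ax":0,"ay":0,"az":0,"x":0,"y":0,"z":0,"hand":1}]'
python3 go.py -.1 -.0425 .09; python3 shot.py w7; python3 - <<'E'
from rack import *
from plant import *
np.set_printoptions(precision=4,suppress=True)
s,w=pickle.load(open("w7.pkl","rb"))
c=read_camera("scene");t=read_camera("top");pickle.dump((c,t),open("st7.pkl","wb"))
E=np.zeros((600,800,3),np.uint8);E[:250,:400]=cv2.resize(w["img"],(400,250));E[:320,400:]=cv2.resize(w["img"][60:260,210:460],(400,320))
x,y=map(int,proj(c,rk(-.05,-.04,.06)));E[320:600,400:800]=cv2.resize(c["img"][y-35:y+35,x-50:x+50],(400,280),interpolation=cv2.INTER_CUBIC);print(x,y)
x,y=map(int,proj(t,rk(-.0,-.04,.06)));E[250:600,:350]=cv2.resize(t["img"][y-50:y+50,x-50:x+50],(350,350),interpolation=cv2.INTER_CUBIC);print(x,y)
cv2.imwrite("pics/w7c.png",np.clip(E*1.4,0,255).astype(np.uint8)[...,::-1])
E
```

```text
time: 7.58
eef_pos: [0.5113, -0.2711, 0.1453]
tcp_rot: [0.474, 0.525, -0.525, -0.473]
contact_force: [0.0, 0.1, -4.3]
opening: 0.335
time: 7.92
eef_pos: [0.5117, -0.2736, 0.1325]
tcp_rot: [0.476, 0.525, -0.524, -0.472]
contact_force: [0.3, -0.3, -2.5]
opening: 0.333
now rack [-0.0981 -0.0437  0.1325] F [ 0.3 -0.3 -2.5]
turn [ 0.0047  0.001  -0.0034] rows 1.0 shift after turn [ 1.2 42.5  1.9] | before turn [ 1.3 42.5  2.1] rows 2.0
[ 0.5117 -0.2736  0.1325] [ 0.4763  0.5249 -0.524  -0.4722] 0.3330243009819101 [-0.6661  0.1924  1.9025  0.001   1.041  -2.3379] 7.9167
256 282
405 167
```

View pics/w7c.png

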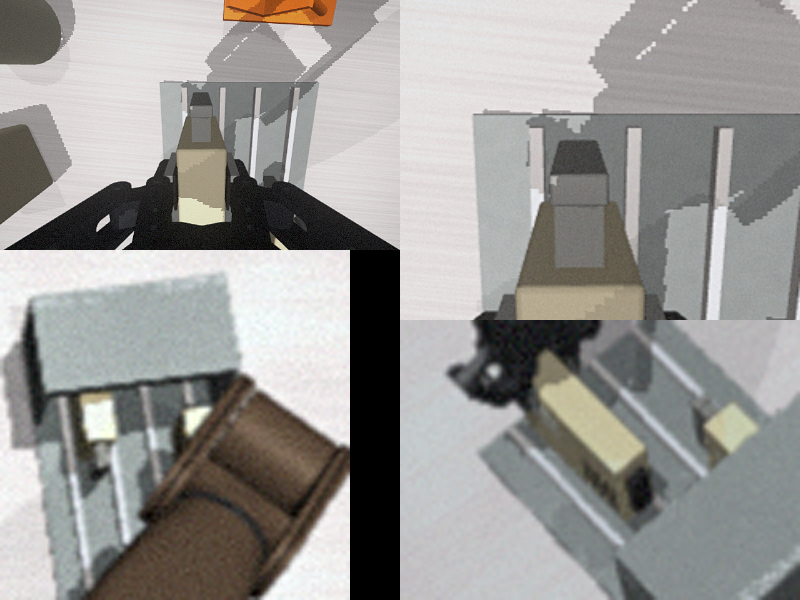

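```bash
python3 - <<'E'
from rack import *
np.set_printoptions(precision=4,suppress=True)
s,w=pickle.load(open("w7.pkl","rb"));g=cv2.GaussianBlur(cv2.cvtColor(w["img"],cv2.COLOR_RGB2GRAY),(3,3),0).astype(int)
Rm=Ro.from_quat(s["tcp_rot"]).as_matrix();tl=lambda p:Rm.T@(p-s["eef_pos"])
for r in(143,146,149):
    print(r,g[r,286:306].tolist(),g[r,346:366].tolist())
for r in(143,146,149,165,180):
  d=np.diff(g[r]);a=292+np.argmin(d[292:306]);b=346+np.argmax(d[346:360]);c=(a+b)/2+.5
  p=onz(w,c,r,.018);q=onz(w,b+.5,r,.018);print(r,a,b,"lane mid rack",(p-O)@X,(p-O)@Y,"tool x",tl(p)[0],"r3 inner y",(q-O)@Y,"a inner y",(onz(w,a+.5,r,.018)-O)@Y)
# module rear top ridge centre
for r in(240,244,250,256): 
    d=np.diff(g[r]);a=275+np.argmax(d[275:300]);b=345+np.argmin(d[345:372]);m=(a+b)/2+.5
    print("mod",r,a,b,m,"tool x at y=-.009", tl(onz(w,m,r,s["eef_pos"][2]+.009)))
E
```

```text
143 [128, 128, 129, 130, 134, 141, 144, 145, 144, 143, 145, 144, 129, 99, 81, 85, 90, 90, 91, 91] [89, 89, 89, 88, 79, 80, 109, 139, 146, 144, 143, 143, 145, 144, 124, 95, 85, 87, 88, 88]
146 [128, 128, 129, 131, 131, 136, 143, 144, 144, 144, 145, 144, 129, 98, 80, 85, 91, 91, 89, 89] [89, 89, 89, 88, 82, 89, 117, 140, 144, 144, 144, 143, 143, 142, 123, 94, 84, 87, 88, 89]
149 [129, 129, 126, 116, 113, 130, 144, 144, 142, 142, 143, 144, 129, 99, 81, 85, 89, 89, 89, 89] [89, 88, 88, 86, 81, 87, 115, 140, 145, 143, 142, 143, 143, 136, 115, 93, 87, 89, 88, 87]
143 298 352 lane mid rack -0.1394021074206588 -0.04209700886598235 tool x 0.0019920278037334127 r3 inner y -0.022883231380350446 a inner y -0.0613215755081506
146 298 351 lane mid rack -0.13728177204891692 -0.042445259200039644 tool x 0.0016416076208438006 r3 inner y -0.02354194974354094 a inner y -0.06135901180658267
149 298 351 lane mid rack -0.13515189371780284 -0.04243756041242841 tool x 0.0016471245677020232 r3 inner y -0.02348898656572522 a inner y -0.061396627496820656
165 299 351 lane mid rack -0.12361869504176955 -0.042033624494302285 tool x 0.002039243657320009 r3 inner y -0.023202176914409824 a inner y -0.06087543601541992
180 299 351 lane mid rack -0.11253129690292649 -0.04198909877655971 tool x 0.0020724114511159845 r3 inner y -0.022926470636159633 a inner y -0.06106234696054188
mod 240 283 361 322.5 tool x at y=-.009 [-0.0002 -0.0091  0.0173]
mod 244 282 361 322.0 tool x at y=-.009 [-0.0004 -0.0091  0.0157]
mod 250 282 361 322.0 tool x at y=-.009 [-0.0004 -0.0091  0.0132]
mod 256 282 361 322.0 tool x at y=-.009 [-0.0004 -0.009   0.0107]
```

The lane middle measures y = −42.2 mm in the rack frame, and the module sits 2 mm right of it. I'll correct by +2 mm and lower until contact.

```bash

python3 -m inch '[{"ax":0.0047,"ay":0.001,"az":-0.0034,"x":2,"y":10,"z":0,"hand":1},{"ax":0,"ay":0,"az":0,"x":0,"y":12,"z":0,"hand":1},{"ax":0,"ay":0,"az":0,"x":0,"y":10,"z":0,"hand":1},{"ax":0,"ay":0,"az":0,"x":0,"y":4,"z":0,"hand":1},{"ax":0,"ay":0,"az":0,"x":0,"y":0,"z":0,"hand":1}]'
python3 -m inch '[{"ax":0,"ay":0,"az":0,"x":0,"y":2,"z":0,"hand":1},{"ax":0,"ay":0,"az":0,"x":0,"y":2,"z":0,"hand":1},{"ax":0,"ay":0,"az":0,"x":0,"y":0,"z":0,"hand":1}]'
python3 -m inch '[{"ax":0,"ay":0,"az":0,"x":0,"y":2,"z":0,"hand":1},{"ax":0,"ay":0,"az":0,"x":0,"y":0,"z":0,"hand":1}]'
python3 go.py -.1 -.0425 .085
```

```text
time: 8.48
eef_pos: [0.5088, -0.2704, 0.0916]
tcp_rot: [-0.472, -0.524, 0.524, 0.478]
contact_force: [0.6, 0.7, -3.3]
opening: 0.333
time: 8.73
eef_pos: [0.5104, -0.2716, 0.0904]
tcp_rot: [-0.474, -0.524, 0.524, 0.476]
contact_force: [0.0, 0.4, -2.6]
opening: 0.334
time: 8.9
eef_pos: [0.5104, -0.2715, 0.0884]
tcp_rot: [-0.474, -0.524, 0.524, 0.476]
contact_force: [0.0, 0.4, -2.7]
opening: 0.335
now rack [-0.0993 -0.0414  0.0884] F [ 0.   0.4 -2.7]
turn [-0.0022 -0.0012  0.0023] rows 1.0 shift after turn [-1.1  3.4  0.7] | before turn [-1.1  3.4  0.7] rows 1.0
```

```bash

for i in 1 ; do
python3 -m inch '[{"ax":0,"ay":0,"az":0,"x":0,"y":1.5,"z":0,"hand":1},{"ax":0,"ay":0,"az":0,"x":0,"y":0,"z":0,"hand":1}]'
python3 -m inch '[{"ax":0,"ay":0,"az":0,"x":0,"y":1.5,"z":0,"hand":1},{"ax":0,"ay":0,"az":0,"x":0,"y":0,"z":0,"hand":1}]'
python3 -m inch '[{"ax":0,"ay":0,"az":0,"x":0,"y":1.5,"z":0,"hand":1},{"ax":0,"ay":0,"az":0,"x":0,"y":0,"z":0,"hand":1}]'
done
```

```text
time: 9.07
eef_pos: [0.5103, -0.2714, 0.0868]
tcp_rot: [-0.474, -0.524, 0.524, 0.476]
contact_force: [0.2, 0.4, -3.3]
opening: 0.336
time: 9.23
eef_pos: [0.5102, -0.2713, 0.0852]
tcp_rot: [-0.474, -0.524, 0.524, 0.476]
contact_force: [0.5, -0.0, -3.8]
opening: 0.332
time: 9.4
eef_pos: [0.5102, -0.2713, 0.0836]
tcp_rot: [-0.473, -0.524, 0.524, 0.476]
contact_force: [-0.8, 0.1, -3.6]
opening: 0.335
```

```bash

python3 -m inch '[{"ax":0,"ay":0,"az":0,"x":0,"y":1,"z":0,"hand":1},{"ax":0,"ay":0,"az":0,"x":0,"y":0,"z":0,"hand":1}]'
python3 -m inch '[{"ax":0,"ay":0,"az":0,"x":0,"y":1,"z":0,"hand":1},{"ax":0,"ay":0,"az":0,"x":0,"y":0,"z":0,"hand":1}]'
python3 -m inch '[{"ax":0,"ay":0,"az":0,"x":0,"y":1,"z":0,"hand":1},{"ax":0,"ay":0,"az":0,"x":0,"y":0,"z":0,"hand":1}]'
```

```text
time: 9.57
eef_pos: [0.5102, -0.2713, 0.0827]
tcp_rot: [-0.474, -0.524, 0.524, 0.476]
contact_force: [1.0, 0.3, -3.5]
opening: 0.338
time: 9.73
eef_pos: [0.5102, -0.2713, 0.0818]
tcp_rot: [-0.474, -0.524, 0.524, 0.476]
contact_force: [0.2, 0.4, -2.7]
opening: 0.333
time: 9.9
eef_pos: [0.5102, -0.2713, 0.0807]
tcp_rot: [-0.474, -0.524, 0.524, 0.476]
contact_force: [-0.1, 0.5, -2.8]
opening: 0.334
```

```bash

python3 -m inch '[{"ax":0,"ay":0,"az":0,"x":0,"y":1,"z":0,"hand":1},{"ax":0,"ay":0,"az":0,"x":0,"y":0,"z":0,"hand":1}]'
python3 -m inch '[{"ax":0,"ay":0,"az":0,"x":0,"y":1,"z":0,"hand":1},{"ax":0,"ay":0,"az":0,"x":0,"y":0,"z":0,"hand":1}]'
python3 go.py -.1 -.0425 .085; python3 shot.py w8; python3 - <<'E'
from rack import *
from plant import *
np.set_printoptions(precision=4,suppress=True)
s,w=pickle.load(open("w8.pkl","rb"));g=cv2.GaussianBlur(cv2.cvtColor(w["img"],cv2.COLOR_RGB2GRAY),(3,3),0).astype(int)
for c in(300,308,338,346): print(c,g[180:260:3,c].tolist())
for r in(190,200,210): print(r,g[r,290:365:3].tolist())
for r in(240,244,250): 
    d=np.diff(g[r]);print("mod",r,275+np.argmax(d[275:300]),345+np.argmin(d[345:372]))
print(s["wrist_torque"])
E
```

```text
time: 10.07
eef_pos: [0.5102, -0.2713, 0.0798]
tcp_rot: [-0.474, -0.524, 0.524, 0.476]
contact_force: [0.6, -0.4, -3.2]
opening: 0.336
time: 10.23
eef_pos: [0.5105, -0.2715, 0.0794]
tcp_rot: [0.474, 0.524, -0.524, -0.476]
contact_force: [-0.5, 0.3, -1.8]
opening: 0.335
now rack [-0.0992 -0.0415  0.0794] F [-0.5  0.3 -1.8]
turn [-0.002  -0.0012  0.0023] rows 1.0 shift after turn [-1.  -5.6  0.8] | before turn [-1.  -5.6  0.8] rows 1.0
[ 0.5105 -0.2715  0.0794] [ 0.4738  0.524  -0.5239 -0.4759] 0.33453161404599624 [-0.6644  0.2662  1.926   0.0004  0.9524 -2.3337] 10.2333
300 [91, 91, 78, 70, 71, 71, 71, 71, 70, 72, 72, 72, 71, 72, 70, 71, 71, 71, 69, 72, 113, 124, 126, 125, 127, 126, 126]
308 [87, 87, 85, 78, 89, 88, 89, 89, 89, 87, 88, 86, 88, 87, 85, 87, 70, 71, 71, 73, 114, 123, 126, 126, 127, 126, 127]
338 [82, 82, 79, 64, 71, 69, 69, 71, 72, 69, 71, 71, 74, 72, 70, 67, 70, 71, 70, 76, 114, 123, 126, 115, 115, 115, 116]
346 [89, 91, 89, 80, 70, 66, 68, 69, 72, 70, 70, 70, 69, 70, 67, 69, 69, 69, 69, 74, 115, 116, 115, 114, 115, 116, 114]
190 [71, 92, 78, 70, 70, 73, 86, 82, 82, 81, 89, 89, 88, 88, 89, 90, 68, 70, 66, 86, 90, 86, 145, 143, 144]
200 [72, 77, 68, 71, 69, 71, 90, 88, 88, 86, 86, 87, 85, 87, 88, 88, 71, 68, 69, 67, 85, 92, 143, 141, 142]
210 [77, 70, 72, 71, 70, 69, 88, 87, 87, 87, 87, 86, 86, 86, 87, 86, 71, 70, 70, 69, 70, 100, 142, 139, 141]
mod 240 279 360
mod 244 282 362
mod 250 282 361
[0.096  0.1335 0.0818]
```

Floor contact is found at TCP z = 79.4 mm: the load and wrist torque both dropped. Now I'll slide in.

```bash

python3 -m inch '[{"ax":0,"ay":0,"az":0,"x":-0.5,"y":0,"z":-8,"hand":1},{"ax":0,"ay":0,"az":0,"x":0,"y":0,"z":-10,"hand":1},{"ax":0,"ay":0,"az":0,"x":0,"y":0,"z":-10,"hand":1},{"ax":0,"ay":0,"az":0,"x":0,"y":0,"z":-10,"hand":1},{"ax":0,"ay":0,"az":0,"x":0,"y":0,"z":0,"hand":1}]'
python3 go.py .005 -.0425 .0794
python3 -m inch '[{"ax":0,"ay":0,"az":0,"x":0,"y":0,"z":-10,"hand":1},{"ax":0,"ay":0,"az":0,"x":0,"y":0,"z":-10,"hand":1},{"ax":0,"ay":0,"az":0,"x":0,"y":0,"z":-10,"hand":1},{"ax":0,"ay":0,"az":0,"x":0,"y":0,"z":-10,"hand":1},{"ax":0,"ay":0,"az":0,"x":0,"y":0,"z":0,"hand":1}]'
python3 go.py .009 -.0425 .0794
```

```text
time: 10.7
eef_pos: [0.5506, -0.2682, 0.0792]
tcp_rot: [0.474, 0.525, -0.524, -0.475]
contact_force: [0.5, -0.1, 3.2]
opening: 0.333
now rack [-0.0589 -0.0421  0.0792] F [ 0.5 -0.1  3.2]
turn [ 0.0003 -0.0003  0.0011] rows 1.0 shift after turn [ -0.4  -0.2 -63.9] | before turn [ -0.3  -0.2 -63.9] rows 2.0
time: 11.12
eef_pos: [0.5906, -0.2642, 0.0792]
tcp_rot: [0.475, 0.525, -0.523, -0.475]
contact_force: [1.4, 0.7, 1.5]
opening: 0.337
now rack [-0.0187 -0.0421  0.0792] F [1.4 0.7 1.5]
turn [ 0.0014 -0.0008  0.0011] rows 1.0 shift after turn [ -0.4  -0.2 -27.7] | before turn [ -0.3  -0.2 -27.7] rows 1.0
```

Forces are low. I'll go on slowly towards the back stop.

```bash

python3 -m inch '[{"ax":0,"ay":0,"az":0,"x":0,"y":0,"z":-6,"hand":1},{"ax":0,"ay":0,"az":0,"x":0,"y":0,"z":-6,"hand":1},{"ax":0,"ay":0,"az":0,"x":0,"y":0,"z":-6,"hand":1},{"ax":0,"ay":0,"az":0,"x":0,"y":0,"z":-4,"hand":1},{"ax":0,"ay":0,"az":0,"x":0,"y":0,"z":0,"hand":1}]'
python3 -m inch '[{"ax":0,"ay":0,"az":0,"x":0,"y":0,"z":-2,"hand":1},{"ax":0,"ay":0,"az":0,"x":0,"y":0,"z":0,"hand":1}]'
python3 -m inch '[{"ax":0,"ay":0,"az":0,"x":0,"y":0,"z":-2,"hand":1},{"ax":0,"ay":0,"az":0,"x":0,"y":0,"z":0,"hand":1}]'
python3 go.py .009 -.0425 .0794
```

```text
time: 11.53
eef_pos: [0.6109, -0.2622, 0.0792]
tcp_rot: [0.474, 0.524, -0.524, -0.476]
contact_force: [-1.0, -0.4, 4.2]
opening: 0.333
time: 11.7
eef_pos: [0.612, -0.2621, 0.0792]
tcp_rot: [-0.474, -0.524, 0.524, 0.476]
contact_force: [-3.2, -0.6, 4.8]
opening: 0.33
time: 11.87
eef_pos: [0.6138, -0.2619, 0.0792]
tcp_rot: [-0.474, -0.524, 0.524, 0.476]
contact_force: [-3.3, -0.3, 5.2]
opening: 0.333
now rack [ 0.0046 -0.0422  0.0792] F [-3.3 -0.3  5.2]
turn [-0.0025 -0.0012  0.0022] rows 1.0 shift after turn [-0.3 -0.2 -4.4] | before turn [-0.3 -0.2 -4.4] rows 1.0
```

```bash

python3 -m inch '[{"ax":0,"ay":0,"az":0,"x":0,"y":0,"z":-2,"hand":1},{"ax":0,"ay":0,"az":0,"x":0,"y":0,"z":0,"hand":1}]'
python3 -m inch '[{"ax":0,"ay":0,"az":0,"x":0,"y":0,"z":-1.5,"hand":1},{"ax":0,"ay":0,"az":0,"x":0,"y":0,"z":0,"hand":1}]'
python3 -m inch '[{"ax":0,"ay":0,"az":0,"x":0,"y":0,"z":-1.5,"hand":1},{"ax":0,"ay":0,"az":0,"x":0,"y":0,"z":0,"hand":1}]'
python3 -m inch '[{"ax":0,"ay":0,"az":0,"x":0,"y":0,"z":-1,"hand":1},{"ax":0,"ay":0,"az":0,"x":0,"y":0,"z":0,"hand":1}]'
python3 go.py .009 -.0425 .0794
```

```text
time: 12.03
eef_pos: [0.6158, -0.2617, 0.0792]
tcp_rot: [-0.474, -0.524, 0.524, 0.476]
contact_force: [-4.0, -1.2, 4.2]
opening: 0.337
time: 12.2
eef_pos: [0.6172, -0.2616, 0.0792]
tcp_rot: [-0.474, -0.524, 0.524, 0.476]
contact_force: [-4.7, -0.5, 5.1]
opening: 0.335
time: 12.37
eef_pos: [0.6187, -0.2615, 0.0792]
tcp_rot: [-0.474, -0.524, 0.524, 0.476]
contact_force: [-3.0, -0.5, 5.0]
opening: 0.333
time: 12.53
eef_pos: [0.6196, -0.2614, 0.0792]
tcp_rot: [-0.474, -0.524, 0.524, 0.476]
contact_force: [-4.2, -0.8, 6.0]
opening: 0.333
now rack [ 0.0104 -0.0422  0.0792] F [-4.2 -0.8  6. ]
turn [-0.0029 -0.0012  0.0022] rows 1.0 shift after turn [-0.3 -0.2  1.4] | before turn [-0.3 -0.2  1.4] rows 1.0
```

```bash

python3 -m inch '[{"ax":0,"ay":0,"az":0,"x":0,"y":0,"z":-1,"hand":1},{"ax":0,"ay":0,"az":0,"x":0,"y":0,"z":0,"hand":1}]'
python3 -m inch '[{"ax":0,"ay":0,"az":0,"x":0,"y":0,"z":-1,"hand":1},{"ax":0,"ay":0,"az":0,"x":0,"y":0,"z":0,"hand":1}]'
python3 -m inch '[{"ax":0,"ay":0,"az":0,"x":0,"y":0,"z":-1,"hand":1},{"ax":0,"ay":0,"az":0,"x":0,"y":0,"z":0,"hand":1}]'
python3 -m inch '[{"ax":0,"ay":0,"az":0,"x":0,"y":0,"z":-1,"hand":1},{"ax":0,"ay":0,"az":0,"x":0,"y":0,"z":0,"hand":1}]'
python3 go.py .009 -.0425 .0794
```

```text
time: 12.7
eef_pos: [0.6206, -0.2613, 0.0792]
tcp_rot: [-0.474, -0.524, 0.524, 0.476]
contact_force: [-5.0, 0.3, 4.7]
opening: 0.333
time: 12.87
eef_pos: [0.6215, -0.2612, 0.0792]
tcp_rot: [-0.474, -0.524, 0.524, 0.476]
contact_force: [-4.4, -1.5, 5.6]
opening: 0.331
time: 13.03
eef_pos: [0.6226, -0.2611, 0.0792]
tcp_rot: [-0.474, -0.524, 0.524, 0.476]
contact_force: [-4.0, -0.8, 5.0]
opening: 0.337
time: 13.2
eef_pos: [0.6235, -0.261, 0.0792]
tcp_rot: [-0.474, -0.524, 0.524, 0.476]
contact_force: [-5.2, -0.2, 6.1]
opening: 0.334
now rack [ 0.0144 -0.0422  0.0792] F [-5.2 -0.2  6.1]
turn [-0.0029 -0.0012  0.0022] rows 1.0 shift after turn [-0.3 -0.2  5.4] | before turn [-0.3 -0.2  5.4] rows 1.0
```

```bash

python3 shot.py w9; python3 - <<'E'
from rack import *
for n in("w8","w9"):
    s,w=pickle.load(open(n+".pkl","rb"));g=cv2.GaussianBlur(cv2.cvtColor(w["img"],cv2.COLOR_RGB2GRAY),(3,3),0).astype(int)
    print(n,[ (180+int(np.argmin(np.diff(g[180:200,c]))),230+int(np.argmax(np.diff(g[230:255,c])))) for c in(300,303,342,346)])
s,w=pickle.load(open("w9.pkl","rb"))
# rack front edge & rail front position in x
for c in(330,400,420):
    d=np.diff(g[60:230,c]);r=60+np.argsort(-abs(d))[:4];print(c,[(int(k),int(d[k-60]),round(float((onz(w,c,k+.5,.006)-O)@X),4)) for k in r])
E
python3 -m inch '[{"ax":0,"ay":0,"az":0,"x":0,"y":0,"z":-1,"hand":1},{"ax":0,"ay":0,"az":0,"x":0,"y":0,"z":0,"hand":1}]'
python3 -m inch '[{"ax":0,"ay":0,"az":0,"x":0,"y":0,"z":-1,"hand":1},{"ax":0,"ay":0,"az":0,"x":0,"y":0,"z":0,"hand":1}]'
python3 -m inch '[{"ax":0,"ay":0,"az":0,"x":0,"y":0,"z":-1,"hand":1},{"ax":0,"ay":0,"az":0,"x":0,"y":0,"z":0,"hand":1}]'
```

```text
[ 0.6235 -0.261   0.0792] [-0.4736 -0.5237  0.5242  0.4761] 0.3344488643724451 [-0.5462  0.4548  1.6743  0.      1.0162 -2.2153] 13.2
w8 [(185, 238), (185, 238), (185, 238), (190, 238)]
w9 [(185, 238), (185, 238), (185, 237), (189, 237)]
330 [(147, -24, -0.029), (84, -19, -0.0645), (168, 18, -0.0164), (167, 15, -0.017)]
400 [(183, -6, -0.0071), (184, -4, -0.0065), (107, 2, -0.0519), (134, 2, -0.0366)]
420 [(225, -5, 0.0201), (176, -4, -0.0114), (224, -4, 0.0194), (226, -4, 0.0208)]
time: 13.42
eef_pos: [0.6245, -0.2609, 0.0792]
tcp_rot: [-0.474, -0.524, 0.524, 0.476]
contact_force: [-4.3, -0.8, 5.4]
opening: 0.334
time: 13.58
eef_pos: [0.6249, -0.2609, 0.0792]
tcp_rot: [-0.473, -0.523, 0.525, 0.477]
contact_force: [-7.2, -0.5, 6.7]
opening: 0.334
time: 13.75
eef_pos: [0.6249, -0.2609, 0.0792]
tcp_rot: [-0.472, -0.523, 0.525, 0.477]
contact_force: [-9.8, -0.5, 8.4]
opening: 0.337
```

The arm has stopped: measured x stays at 0.6249 while the force climbs, so it's at the back stop. One more nudge, then I'll release and retreat upward.

```bash

python3 -m inch '[{"ax":0,"ay":0,"az":0,"x":0,"y":0,"z":-1.5,"hand":1},{"ax":0,"ay":0,"az":0,"x":0,"y":0,"z":0,"hand":1}]'
python3 -m inch '[{"ax":0,"ay":0,"az":0,"x":0,"y":0,"z":0,"hand":0.1},{"ax":0,"ay":0,"az":0,"x":0,"y":0,"z":0,"hand":0},{"ax":0,"ay":0,"az":0,"x":0,"y":0,"z":0,"hand":-0.2},{"ax":0,"ay":0,"az":0,"x":0,"y":0,"z":0,"hand":-0.2},{"ax":0,"ay":0,"az":0,"x":0,"y":0,"z":0,"hand":-0.2}]' 20
python3 -m inch '[{"ax":0,"ay":0,"az":0,"x":0,"y":-5,"z":0,"hand":-0.2},{"ax":0,"ay":0,"az":0,"x":0,"y":-10,"z":0,"hand":-0.2},{"ax":0,"ay":0,"az":0,"x":0,"y":-20,"z":0,"hand":-0.2},{"ax":0,"ay":0,"az":0,"x":0,"y":-25,"z":0,"hand":-0.2},{"ax":0,"ay":0,"az":0,"x":0,"y":-30,"z":0,"hand":-0.2}]'
python3 -m inch '[{"ax":0,"ay":0,"az":0,"x":0,"y":-30,"z":20,"hand":-0.2},{"ax":0,"ay":0,"az":0,"x":0,"y":-20,"z":30,"hand":-0.2},{"ax":0,"ay":0,"az":0,"x":0,"y":0,"z":30,"hand":-0.2},{"ax":0,"ay":0,"az":0,"x":0,"y":0,"z":30,"hand":-0.2},{"ax":0,"ay":0,"az":0,"x":0,"y":0,"z":0,"hand":-0.2}]'
python3 -m inch '[{"ax":0,"ay":0,"az":0,"x":0,"y":0,"z":0,"hand":-0.2},{"ax":0,"ay":0,"az":0,"x":0,"y":0,"z":0,"hand":-0.2}]'
python3 shot.py wa; python3 - <<'E'
from rack import *
from plant import *
s,w=pickle.load(open("wa.pkl","rb"));c=read_camera("scene");t=read_camera("top");pickle.dump((c,t),open("fin.pkl","wb"))
E=np.zeros((600,800,3),np.uint8);E[:300,:480]=cv2.resize(w["img"],(480,300))
x,y=map(int,proj(c,rk(0,0,.06)));E[300:600,:400]=cv2.resize(c["img"][y-45:y+45,x-60:x+60],(400,300),interpolation=cv2.INTER_CUBIC);print("scene",x-60,y-45)
x,y=map(int,proj(t,rk(0,0,.06)));E[300:600,400:800]=cv2.resize(t["img"][y-45:y+45,x-60:x+60],(400,300),interpolation=cv2.INTER_CUBIC);print("top",x-60,y-45)
cv2.imwrite("pics/fin.png",np.clip(E*1.4,0,255).astype(np.uint8)[...,::-1])
E
```

```text
time: 13.92
eef_pos: [0.6249, -0.2609, 0.0792]
tcp_rot: [-0.471, -0.522, 0.526, 0.478]
contact_force: [-16.6, -1.2, 11.9]
opening: 0.334
time: 14.33
eef_pos: [0.6285, -0.2599, 0.0782]
tcp_rot: [0.474, 0.524, -0.524, -0.476]
contact_force: [-0.1, -0.2, 0.5]
opening: 0.601
time: 14.75
eef_pos: [0.6278, -0.2599, 0.1687]
tcp_rot: [-0.473, -0.524, 0.524, 0.477]
contact_force: [-0.7, 1.1, -0.4]
opening: 0.599
time: 15.17
eef_pos: [0.5155, -0.2713, 0.22]
tcp_rot: [-0.474, -0.523, 0.524, 0.477]
contact_force: [1.6, -0.1, -0.4]
opening: 0.599
time: 15.33
eef_pos: [0.5198, -0.2717, 0.2201]
tcp_rot: [0.475, 0.524, -0.524, -0.475]
contact_force: [0.4, 0.1, -0.8]
opening: 0.602
[ 0.5198 -0.2717  0.2201] [ 0.4745  0.524  -0.5237 -0.4753] 0.6017759744491752 [-0.6547  0.1129  1.8201  0.0006  1.2096 -2.3237] 15.3333
scene 216 239
top 334 123
```

View pics/fin.png

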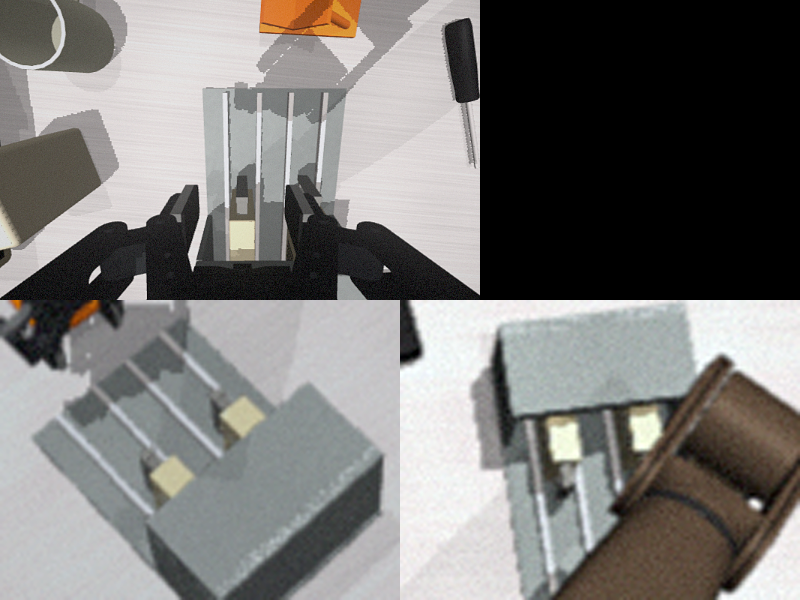

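Both modules now stand equally deep under the hood: scene crop (172,480) vs (240,418), top crop (645,430) vs (562,440). I'll compare the depths numerically before signing off.

```bash
python3 - <<'E'
from rack import *
c,t=pickle.load(open("fin.pkl","rb"))
for n,cam in(("scene",c),("top",t)):
    im=cv2.cvtColor(cam["img"],cv2.COLOR_RGB2HSV).astype(int);m=((im[...,0]>14)&(im[...,0]<36)&(im[...,1]>30)&(im[...,2]>125))
    v,u=np.where(m);p=np.array([onz(cam,a,b,.096)-O for a,b in zip(u,v)]);q=np.c_[p@X,p@Y]
    for l in(-.0425,.0425):
        k=(abs(q[:,1]-l)<.025)&(q[:,0]>-.06)&(q[:,0]<.07);k2=q[k]
        print(n,l,k.sum(),"x 5/95% top-face",np.percentile(k2,[3,97],axis=0).round(4).tolist())
E
```

```text
scene -0.0425 80 x 5/95% top-face [[-0.0033, -0.0553], [0.0221, -0.0302]]
scene 0.0425 80 x 5/95% top-face [[-0.0039, 0.0276], [0.0224, 0.0539]]
top -0.0425 12 x 5/95% top-face [[-0.005, -0.0525], [0.0304, -0.0265]]
top 0.0425 15 x 5/95% top-face [[0.008, 0.0308], [0.0357, 0.056]]
```

```bash
python3 -c "
from plant import *
print(get_state()['contact_force']);print(sign_off())"
```

```text
[-0.63366766 -0.18548733  0.10558346]
the job is handed in; nothing more can be done
None
```

The module is standing upright in the empty lane, pushed plug first under the hood to the back stop and released. I handed the job in at about 15.5 s of the 58 s allowed.

**How it went:** I gripped the module by the rear of its top edge, lifted it off the easel and turned it upright. I then lowered it into the lane until it touched the floor and slid it in. At the stop the arm held at x = 0.6249 while the push rose to about 17 N. I then opened the gripper and backed off upward.

**Last checks:**
- **Depth:** in the scene camera, the module's rear edge is within 0.6 mm of the neighbour's, which stands home.
- **Contact:** the force on the tool after release is about 0, and the fingers are well clear at a TCP height of 0.22 m.
- **Other objects:** I saw no contact with anything else. The final pictures still show the neighbour, the screwdriver, the mug and one instrument box, but they don't cover everything on the bench.

**Disagreements:**
- **Stop position:** the stop came about 7 mm further in than my camera estimate of the rack predicted. I trusted the contact and the match with the neighbour.
- **Grip depth:** the wrist camera put the grip 7–10 mm below the module's top edge, but the floor contact implied about 16.6 mm.
- **Top camera:** the same depth comparison there showed about 13 mm between the modules. The arm was blocking most of the view, leaving only 12–15 pixels, so I did not rely on it.

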